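Pack the bottle vase from the show case

TASK

Pack the narrow-necked bottle vase: slide open the glass door above it so that the door runs over or under its neighbour, lift the vase out and set it down gently, standing upright, in the empty cell of the carton. Then slide the door fully shut again; both doors must end closed, and every other pot and thing stays where it stands.

Things in the scene. Friction and masses are not known exactly. Their poses are not given: they have to be found in the camera images.
- case: Wood and glass show case, fixed, 240 mm deep (x, to the back) by 480 wide (y, to the left). Origin: centre of its underside, z up. Inside floor at z = 20 mm. A glass partition 110 mm high at y = 0 makes two compartments: one holds the vase, one the beaker. Two sliding doors close its top, which is pitched 12 degrees (door underside at z = 160 mm in front, 182 in the middle, 204 at the back).
- case_top (a point): Middle of the case's top, in the plane of the lower door's underside (z = 182 mm in the case's frame). The doors slide level along the case's y, between a front and a back wooden track (inner faces at case x = -103 and +103 mm, 19 mm above this plane). The end rails (outer 15 mm at each end) lie lower than the doors' upper faces: a fingertip can stand over them, outside a pull.
- door_left_pull (a point): Middle of the left door's pull: dark wooden batten 12 mm wide (y), 22 high, 120 long (across the case, along the slope) on the door's outer (left) edge, outer face flush with it; the point is 11 mm above the door's upper face. Push it on either side, or pinch it. Door: framed glass, 208 by 235 mm wide, 6 thick, in the UPPER track; overlaps the right door by 20 mm when both are shut, passes over it.
- door_right_pull (a point): The same on the outer (right) edge of the right door, which runs in the LOWER track, 9 mm lower, and passes under the left door; its pull does not. With the left door shut and this one open by d, 203 mm - d stay free between this pull's inner face and the left door's edge: a finger needs that room to push it shut again.
- door_left (a joint): Left door, m: 0 shut, grows as it slides to the right (case -y) over the right door; stop at 0.17. About 2.5 N of friction plus 4 N per m/s, mass 0.4 kg; stays where it is left.
- door_right (a joint): Right door, m: 0 shut, grows as it slides to the left (case +y) under the left door; stop at 0.17. Same friction. The two doors together can open by about 0.20 at most.
- vase_center (a point): Middle, half-way up, of the bottle vase: pale clay, round, 145 mm high, foot 52 mm across, belly 72 (42 mm above the foot), neck 29 to 30 from 98 to 137 mm above the foot, lip 38 at the top; 0.24 to 0.4 kg. z is its axis, up. Stands in the left or right compartment, 70 to 100 mm from the end of the inside (case y = +-225 mm), nearly midway front to back.
- carton: Open corrugated carton, fixed, 272 mm long (x) by 138 wide (y) by 155 high, walls and floor 4 mm; flaps folded out, hanging down steeply, up to 35 mm out from the walls. A divider across its middle, 119 mm high, makes two cells of 130 by 130 mm: that at the -x end (nearer the robot) holds a lidded jar, that at the +x end is empty. Origin: centre of its underside, z up.
- free_cell (a point): Centre of the floor of the carton's empty cell, 4 mm above the bench, at x = +67 mm in the carton's frame; axes as the carton's. The vase goes here.
- beaker: Plain straight-sided beaker of the same clay, 72 mm across, 105 mm high, in the case's other compartment; stays. Origin: centre of its underside.
- dish_left: Small dish, 60 mm across, 30 high, in the left compartment, its centre 42 mm from the partition; stays. Origin: centre of its underside.
- dish_right: The same in the right compartment; stays.
- jar: Round lidded jar, 86 mm across, 131 mm high with its knob, already packed in the carton's cell at its -x end; stays. Origin: centre of its underside.
- brush_jar: Clay jar full of paint brushes, 92 mm across, 270 mm high with the brushes, on the bench to the robot's right; stays. Origin: centre of its underside.
- tape_dispenser: Black bench tape dispenser with a brown roll, 150 mm by 66 mm, 87 mm high, in front of the case; stays. Origin: centre of its underside.
- rib_tool: Flat wooden modelling tool, 150 mm long, 6 mm thick, lying on the bench in front of the case; stays.

How it is judged (in metres and radians):
On the way, in this order (a step that is already met when the one before it is completed fails the run):
1. the door above the vase is slid open past its neighbour, by 100 mm or more (((y of vase_center in the frame of case above 0 m and value of joint door_left above 0.1 m) or (y of vase_center in the frame of case below 0 m and value of joint door_right above 0.1 m))), for 0.2 s.
2. the vase stands upright on the floor of the carton's empty cell, let go (horizontal distance between vase_center and free_cell below 0.045 m and z of vase_center in the frame of free_cell between 0.066 and 0.08 m and angle between vase_center's own z axis and vertical below 0.1 rad and contact force between the fingers and vase below 0.3 N), for 0.2 s.
At the end, for the whole second after the job is handed in: The vase stands upright (within 0.1 rad) on the floor of the carton's empty cell, within 45 mm of its centre and at rest, and both doors of the case are shut to within 8 mm; all other things stand where they stood (horizontal distance between vase_center and free_cell below 0.045 m and z of vase_center in the frame of free_cell between 0.066 and 0.08 m and angle between vase_center's own z axis and vertical below 0.1 rad and value of joint each of door_left, door_right below 0.008 m and linear speed of vase below 0.02 m/s); the robot touches nothing.
It fails at once if the vase is dropped (it falls freely by more than about 25 mm: faster than 0.7 m/s with no finger on it) (linear speed of vase above 0.7 m/s and contact force between the fingers and vase below 0.05 N).
It fails at once if a pot that stays in the case is shifted by more than 30 mm or tipped over (distance of any of beaker, dish_left, dish_right from where it was at the start of the episode above 0.03 m or angle between any of beaker, dish_left, dish_right's own z axis and vertical above 0.6 rad).
It fails at once if the packed jar is shifted by more than 30 mm (distance of jar from where it was at the start of the episode above 0.03 m).
It fails at once if a thing standing on the bench is shifted by more than 40 mm (distance of any of brush_jar, tape_dispenser, rib_tool from where it was at the start of the episode above 0.04 m).
It also fails if it takes over 67 s, if anything falls off the work surface, if the arm or the gripper's body presses on something with over 40 N, if the wrist force passes 120 N, or if a joint passes its speed limit or range.

ROBOT

A 6-joint arm with a two-finger parallel gripper is mounted at the origin on the work surface. World frame = base frame: x ahead of the robot, y to its left, z up, the work surface at z = 0. Lengths are in mm, angles in degrees, forces in N, time in s.
With the tool pointing down it reaches from about 275 to 850 mm from the base axis. Payload 19 kg.
Tool frame: the origin (TCP) lies at the very end of the fingers, on their centre line; the grasp point (between the pads) lies 19 mm behind it; z points along the fingers, y is the direction in which the jaws open and shut (so a half turn about z gives the same grasp; the last joint's range is limited). The gripper opens to 85 mm and grips with 20 to 120 N. Pads are 22 mm wide; open, the fingers measure 114 mm over their backs; the gripper's body (76 mm by 85 mm) begins 54 mm behind the grasp point. The pads swing forward as they close: fully open they stand 13 mm farther back than shut.
Start: joints at [-7.678, 8.623, 82.357, -0, 89.026, -7.678], TCP at [574.97, -0.016, 231.267] pointing down, gripper open.
Joint ranges: [-160.23, 160.23], [-39.13, 120.54], [6.94, 153.29], [-79.49, 259.48], [9.18, 160.14], [-161.06, 161.06]. Speed limits (degrees/s): [108.29, 108.29, 127.2, 172.46, 172.46, 172.46].

INTERFACE

Orientations are given as [roll, pitch, yaw] about the fixed x, y, z axes, in that order (R = Rz(yaw) Ry(pitch) Rx(roll)).
In Python, from cell import observe, grab_frame, camera_model, job_done, recognise gives the robot as it stands. The module is installed in compiled form; this text tells all that it offers.
- The arm moves only by the shell command python3 -m jog 'ROWS'. ROWS is JSON, a list of rows, each a list of 3 entries, a list of its own where there are three numbers: the shift along the world's x, y, z in units of 0.025 m (1.0 is 0.025 m), then the turn about the world's z in units of 8 degrees (1.0 is 8 degrees), then the gripper's target within -1 to 1 (shut at 1, half-way at 0, fully open at -1). In form: [[[tx, ty, tz], turn, jaw], ...]. A call has 1 to 8 rows; each row shifts and turns the commanded pose from where the row before left it; what a row does not reach is not made up. A row lasts 1/10 s, in which the tool goes at most 50 mm and 8.59 degrees, less where a joint would pass 70% of its speed; a pose out of reach is approached as far as the arm can. A call with a number of a shift or a turn outside -1 to 1 is refused whole. A call with a gripper value outside its range is refused whole. The fingers move at their own pace and stop on an object; the grip force is fixed at half the most. Time passes only in rows, so rows that do not move let the fingers close. It gives the time, the measured TCP pose, the force and the opening at its end, in the units of the state.
- observe(): the state, without advancing time (a new reading comes with each control period).
- grab_frame(name): name is "scene" or "side" or "wrist"; returns the picture (420x560x3 uint8, red, green, blue); there is no depth.
- camera_model(name): a dict with "fx", "fy", "cx", "cy" (pixels), "eye" and "orientation" of the camera in the world; the wrist camera has in their place "T_tool_cam" (4x4, takes a point from camera to tool coordinates, whose origin is the TCP and whose axes are the flange's). Camera axes: x right, y up, looking along -z (the intrinsics and any distortion apply to the point x, -y, -z); pixel columns grow to the right and rows downward; lengths in mm; the calibration is good to about 2 mm. A picture is of the moment at which its call begins: read the wrist's pose just before it. camera_model takes no time and is no camera call.
- job_done(): hands the job in, once; it reports no verdict.
Trained networks look in the newest picture that a camera, given by its name, has taken for a name from the list of things; names that differ only in an ending like _2 or _b are one class to them, and where a whole thing is asked for, a point or a joint stands for the part that bears it (a point fixed in the world has none). Each returns a list of dicts, best first, with "conf" (0 to 1); they miss things now and then, are a little off and sometimes report something else, mostly with a low value. They report only what shows in the picture. A call takes as long as a camera call.
- recognise(camera, thing): "xyz" ([x, y, z] in mm, in world coordinates, good to about 4 mm: the middle of the surface that is visible of it).
The state is a dict: "time": time; "joints": joint angles; "joint_velocities": joint speeds; "joint_torque": joint torques, N m; "eef_pos": TCP position; "ee_rot": TCP orientation; "ft_force": force on the tool from outside, world axes, zero at the start; "moment": the same for the moment, N m; "finger_gap": opening from 0.0 (shut) to 1.0 (fully open).
Only numpy, scipy, OpenCV 4.12 (cv2) and the standard library are available. Lean on these libraries where they do the work, as an engineer would, in place of code of your own. Each camera call takes 0.05 s, during which the arm holds its last target. There are 200 camera calls.

## Working session

There is one attempt and no reset: what is moved stays moved. The work goes in short steps, Python scripts to look and compute and a shell command to move; the robot and the scene stay as the last step left them, time stands still between calls to the robot, and variables do not carry over. Pictures are saved under pics/ and viewed, about 8 in all and at most 12, crops included, and the job is handed in when it is done.

```bash
mkdir -p pics; cat > look.py <<'E'
import cv2,sys
from cell import *
for n in ("scene","side"):
    im=grab_frame(n); cv2.imwrite(f"pics/{n}0.png",cv2.cvtColor(im,cv2.COLOR_RGB2BGR))
    m=camera_model(n); print(n,m)
    for t in ["case","door_left_pull","door_right_pull","vase_center","carton","beaker","jar","brush_jar","tape_dispenser","dish_left","rib_tool"]:
        print(t,[(d["conf"],[round(v) for v in d["xyz"]]) for d in recognise(n,t)[:2]])
a=cv2.imread("pics/scene0.png");b=cv2.imread("pics/side0.png")
print(observe())
E
python3 look.py
```

```text
scene {'fx': 501.3272453707809, 'fy': 501.3272453707809, 'cx': 278.72807693414615, 'cy': 211.35527309055664, 'eye': array([ 115.30794263,  341.98606144, 1702.89357447]), 'orientation': array([  18.37897571,    0.27818085, -138.68368036])}
case [(0.78, [577, 55, 186])]
door_left_pull []
door_right_pull [(0.88, [597, -236, 185])]
vase_center []
carton [(0.6, [448, 382, 106])]
beaker []
jar [(0.62, [351, 387, 107])]
brush_jar [(0.69, [430, -492, 101])]
tape_dispenser [(0.89, [340, -250, 63])]
dish_left []
rib_tool [(0.95, [348, 106, 5]), (0.46, [447, 382, 104])]
side {'fx': 407.5764000439367, 'fy': 407.5764000439367, 'cx': 283.2853611425389, 'cy': 204.70194498568696, 'eye': array([ 553.35410336, -353.62824417, 1141.91989609]), 'orientation': array([18.52169151, -0.10534739, 15.33158231])}
case [(0.78, [611, -141, 188])]
door_left_pull [(0.95, [591, -20, 198])]
door_right_pull [(0.58, [611, -184, 194])]
vase_center []
carton [(0.68, [432, 297, 117])]
beaker []
jar []
brush_jar [(0.85, [441, -493, 105]), (0.32, [592, -19, 199])]
tape_dispenser [(0.8, [342, -267, 55])]
dish_left []
rib_tool [(0.87, [352, 110, 7])]
{'time': 1.2, 'joints': array([-7.67701555e+00,  8.62087921e+00,  8.23566974e+01,  1.19769930e-03,
        8.90291281e+01, -7.67611059e+00]), 'joint_velocities': array([-0.09598258, -0.02498523,  0.07058179, -0.01112197,  0.02860282,
        0.00096398]), 'joint_torque': array([ 1.95447756e-03, -7.12825799e+01, -5.71032715e+01,  2.50356612e-05,
        1.85941106e-03, -1.38985723e-05]), 'eef_pos': array([ 5.74953382e+02, -5.02939214e-04,  2.31290032e+02]), 'ee_rot': array([-1.79993515e+02, -2.08235702e-03,  8.99990746e+01]), 'ft_force': array([-0.49813235, -0.66296381, -0.24712085]), 'moment': array([-0.0270932 , -0.00128425,  0.0025271 ]), 'finger_gap': 1.0016849164542134}
```

View pictures.

View pics/scene0.png

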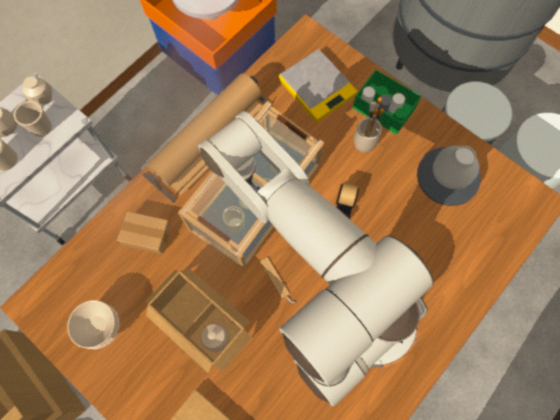

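View pics/side0.png

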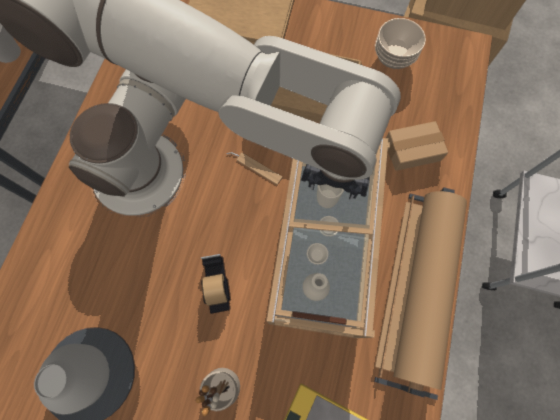

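The vase (narrow neck) appears in the side view at about (318,285), in the right compartment. The beaker is in the left one at (331,192). I'll raise the arm and look from above.

```bash
python3 -m jog '[[[0,-1,1],0,1],[[0,-1,1],0,1],[[-0.5,-1,1],0,1],[[-0.5,-1,1],0,1],[[-0.5,-1,1],0,1],[[-0.5,0,1],0,1],[[0,0,1],0,1],[[0,0,1],0,1]]' | tail -5
cat > h.py <<'E'
import numpy as np,cv2
from scipy.spatial.transform import Rotation as R
from cell import *
def cam(n,st=None):
    m=camera_model(n); K=(m['fx'],m['fy'],m['cx'],m['cy'])
    if n=='wrist':
        st=st or observe(); T=np.array(m['T_tool_cam']); Rt=R.from_euler('xyz',st['ee_rot'],degrees=True).as_matrix()
        return K,np.array(st['eef_pos'])+Rt@T[:3,3],Rt@T[:3,:3]
    return K,np.array(m['eye']),R.from_euler('xyz',m['orientation'],degrees=True).as_matrix()
def proj(c,p):
    K,e,r=c; q=(np.atleast_2d(p)-e)@r; return np.c_[K[2]+K[0]*q[:,0]/-q[:,2],K[3]-K[1]*q[:,1]/-q[:,2]]
def ray(c,u,v,z):
    K,e,r=c; d=r@np.array([(u-K[2])/K[0],-(v-K[3])/K[1],-1]); return e+d*(z-e[2])/d[2]
def snap(n,f=None,crop=None,s=1):
    c=cam(n); im=cv2.cvtColor(grab_frame(n),cv2.COLOR_RGB2BGR)
    if f:
        o=im
        if crop: x0,y0,x1,y1=crop;o=im[y0:y1,x0:x1]
        cv2.imwrite(f"pics/{f}.png",cv2.resize(o,None,fx=s,fy=s,interpolation=cv2.INTER_CUBIC))
    return c,im
E
python3 - <<'E'
from h import *
print({k:camera_model('wrist')[k] for k in camera_model('wrist')})
for n in("wrist","side"):
    c,im=snap(n,n+"1"); print(c[1])
    cv2.imwrite(f"pics/{n}raw1.png",im)
    for t in ["case","door_left_pull","door_right_pull","vase_center","beaker","dish_left","carton","jar"]:
        print(n,t,[(d["conf"],[round(v) for v in d["xyz"]]) for d in recognise(n,t)[:2]])
a=cv2.imread("pics/wrist1.png");b=cv2.imread("pics/side1.png")[90:350,180:430]
b=cv2.resize(b,None,fx=1.6,fy=1.6)
print(observe()['eef_pos'],observe()['ee_rot'],observe()['time'])
E
```

```text
time: 2.0
eef_pos: [524.5, -125.2, 432.6]
ee_rot: [180.0, 0.0, 90.0]
ft_force: [0.7, 0.8, -0.2]
finger_gap: -0.005
{'fx': 339.78541954252637, 'fy': 339.78541954252637, 'cx': 280.80522206561636, 'cy': 214.76745967755716, 'T_tool_cam': array([[ 1.55830829e-03,  9.45275653e-01,  3.26269079e-01,
         8.36849170e+01],
       [ 9.99998754e-01, -1.55567696e-03, -2.68989015e-04,
         3.48747095e-01],
       [ 2.53300521e-04,  3.26269092e-01, -9.45276899e-01,
        -1.43012169e+02],
       [ 0.00000000e+00,  0.00000000e+00,  0.00000000e+00,
         1.00000000e+00]])}
[524.81659393 -41.5214291  575.64014905]
wrist case [(0.72, [608, -86, 194])]
wrist door_left_pull [(0.58, [588, -7, 196])]
wrist door_right_pull []
wrist vase_center []
wrist beaker [(0.53, [607, -87, 189])]
wrist dish_left []
wrist carton []
wrist jar [(0.63, [619, -166, 190])]
[ 553.35410336 -353.62824417 1141.91989609]
side case [(0.57, [629, -142, 193])]
side door_left_pull [(0.83, [629, 10, 206]), (0.41, [443, -494, 105])]
side door_right_pull [(0.94, [614, -184, 193]), (0.62, [318, 291, 119])]
side vase_center [(0.24, [631, 8, 207])]
side beaker []
side dish_left [(0.42, [630, 9, 206])]
side carton [(0.62, [315, 291, 117])]
side jar []
[ 524.99116047 -125.00778952  431.26461798] [-1.79996561e+02 -1.05252546e-03  9.00022009e+01] 2.9
```

View pics/wrist1.png

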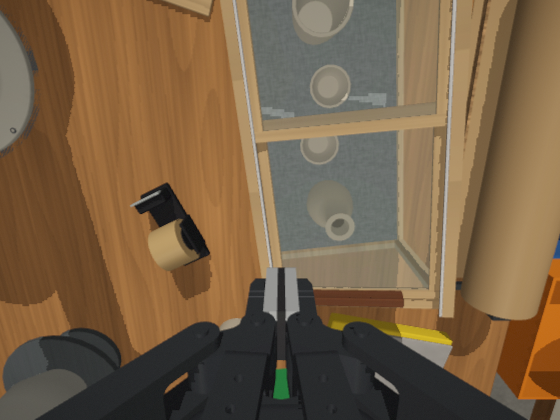

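```bash
python3 -c "
import cv2
a=cv2.imread('pics/wrist1.png')[90:320,220:480];cv2.imwrite('pics/w1c.png',cv2.resize(a,None,fx=2.6,fy=2.6,interpolation=cv2.INTER_CUBIC))
a=cv2.imread('pics/side1.png')[90:345,230:430];cv2.imwrite('pics/s1c.png',cv2.resize(a,None,fx=2.3,fy=2.3,interpolation=cv2.INTER_CUBIC))"
```

```text
(no output)
```

View pics/w1c.png

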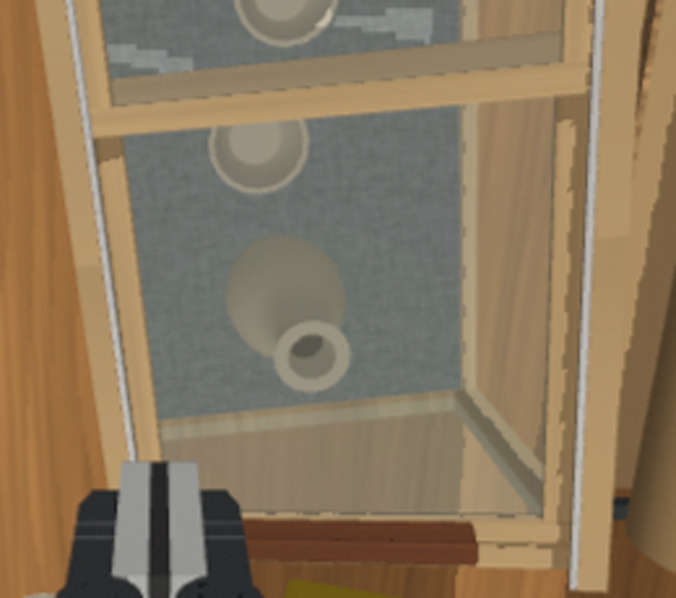

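View pics/s1c.png

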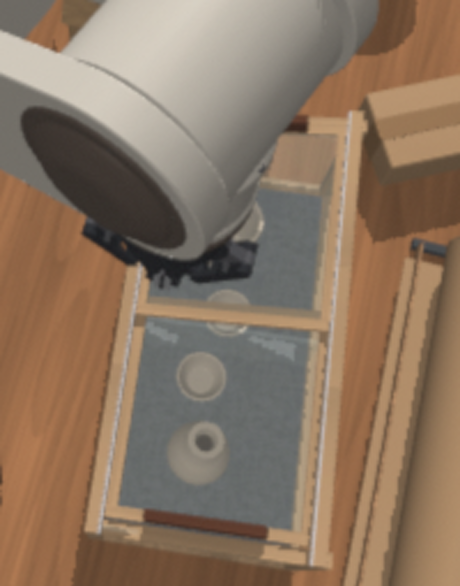

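```bash
cat > fit.py <<'E'
from h import *
from scipy.optimize import least_squares
a=np.radians(12)
def case_pt(s,y,n): return np.array([s*np.cos(a)-n*np.sin(a),y,182+s*np.sin(a)+n*np.cos(a)])
def world(q,p):
    c,s_=np.cos(q[2]),np.sin(q[2]); return np.array([q[0]+c*p[0]-s_*p[1],q[1]+s_*p[0]+c*p[1],p[2]])
if __name__=='__main__':
    K=camera_model('wrist'); 
    st={'eef_pos':[524.99,-125.0,431.26],'ee_rot':[180,0,90]}
    W=cam('wrist',st);S=cam('side')
    obs=[(W,(-104,-10,15),(257.3,142.7)),(W,(104,-10,15),(446.2,124.6)),(W,(60,-213,6),(401.9,290.8)),(W,(60,-213,28),(402.7,297.7)),(W,(60,-225,28),(403,306)),
     (S,(-104,-10,15),(287.8,231.3)),(S,(104,-10,15),(373,233.5)),(S,(-60,-213,28),(293.9,312.2)),(S,(60,-213,28),(346.5,318.7))]
    f=lambda q:np.concatenate([proj(c,world(q,case_pt(*p)))[0]-px for c,p,px in obs])
    r=least_squares(f,[600,-30,0.1],x_scale=[100,100,.1],loss='soft_l1')
    q=r.x;print(q[:2],np.degrees(q[2]));print(np.round(f(q).reshape(-1,2),1))
    for c,px in((W,(340,226.5)),(S,(320,282.2))):
        p=ray(c,*px,165);d=p[:2]-q[:2];print('lip',p,'case x,y',d@[np.cos(q[2]),np.sin(q[2])],d@[-np.sin(q[2]),np.cos(q[2])])
    for t,p in(('pullR',(0,-219,17)),('pullL',(0,219,17)),('outerR',(0,-225,17))):print(t,world(q,case_pt(*p)))
E
python3 fit.py; python3 - <<'E'
from h import *
# carton corners via scene
c,im=snap("scene","scene1",(140,260,330,400),3)
c,im=snap("side","side2",(220,0,420,130),3)
for t in("carton","jar"):print([(d["conf"],d["xyz"]) for d in recognise("scene",t)[:2]])
E
```

```text
[595.07938187 -67.94999701] 7.0645510526492155
[[-5.  -0.1]
 [ 1.2 -1.3]
 [-0.1  0.5]
 [ 1.3  3.6]
 [ 1.   3.8]
 [-0.9 -5.7]
 [ 0.2 -0.7]
 [-1.9 -0.5]
 [-0.8  0.2]]
lip [ 601.81344199 -198.45872586  165.        ] case x,y -9.368005212851287 -130.34614052518282
lip [ 604.06016027 -201.74045941  165.        ] case x,y -7.541955717715094 -133.8792781281982
pullR [ 618.505978   -285.72209641  198.62850921]
pullL [564.63745452 148.95270408 198.62850921]
outerR [ 619.24390298 -291.67654573  198.62850921]
[(0.85, [448.4, 385.1, 104.6])]
[(0.71, [350.0, 383.7, 106.6])]
```

View pics/scene1.png

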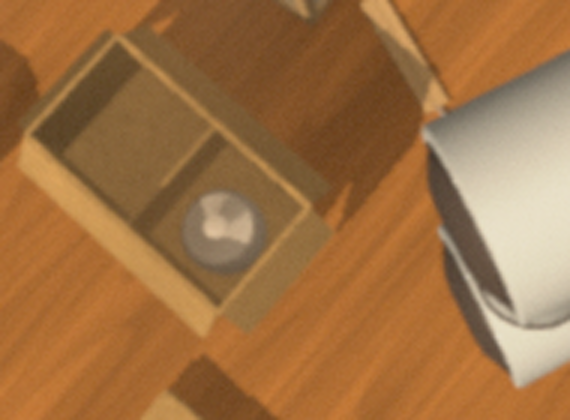

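```bash
python3 - <<'E'
from fit import *
W=cam('wrist',{'eef_pos':[524.99,-125.0,431.26],'ee_rot':[180,0,90]});S=cam('side')
o=lambda x,y,k,u,v:(u/k+x,v/k+y)
for n,c,p1,p2,z in(('Wf',W,(245,90),(270.8,259.2),179),('Wb',W,(450.8,90),(440.4,315),222),
  ('Sf',S,o(230,90,2.3,140,265),o(230,90,2.3,93,530),179),('Sb',S,o(230,90,2.3,353,115),o(230,90,2.3,318,560),222)):
    a1,a2=ray(c,*p1,z),ray(c,*p2,z);d=a1-a2;print(n,np.degrees(np.arctan2(-d[0],d[1])),a1[:2],a2[:2])
    th=np.radians(7);q=a1[:2]-[595,-68];print('  casex',q@[np.cos(th),np.sin(th)])
# carton rim, z=155
C=cam('scene');P=[]
for u,v in((118,38),(30,132),(308,208),(218,303)):
    p=ray(C,u/3+140,v/3+260,155);P.append(p[:2]);print(p[:2])
P=np.array(P);print('ctr',P.mean(0));
for i,j in((0,1),(2,3),(0,2),(1,3)):
    d=P[i]-P[j];print(np.hypot(*d),np.degrees(np.arctan2(d[1],d[0])))
E
```

```text
Wf 7.385064047943787 [486.11783828 -33.64537779] [ 512.64992049 -238.3488792 ]
  casex -103.88379534173535
Wb 6.592292224843845 [690.69104901 -34.16861443] [ 720.4932254  -292.04513449]
  casex 99.10079118544016
Sf 5.453028224160623 [488.33835427 -38.346238  ] [ 514.99565612 -317.59227893]
  casex -102.2527214941069
Sb 6.870567557314253 [671.12494332 176.35204496] [ 727.25694568 -289.50419038]
  casex 105.33654281791853
[560.97203413 317.53456031]
[559.8436806  446.08657258]
[294.60731146 314.27808031]
[299.31176342 440.40890608]
ctr [428.68369741 379.57702982]
128.5569641837732 -89.49710444959847
126.2185290604325 -92.1360389232498
266.38462820686584 0.7004428480764081
260.59377537886047 1.2484260973090706
```

```bash
python3 -m jog '[[[0.5,-1,0],0.11,1],[[0.5,-1,-0.9],0.11,1],[[0.5,-1,-0.9],0.11,1],[[0.5,-1,-1],0.11,1],[[0.5,-1,-1],0.11,1],[[0.5,-1,-1],0.11,1],[[0.5,-1,-1],0.11,1],[[0.5,-0.64,-1],0.11,1]]' | tail -5
python3 - <<'E'
from h import *
snap("side","side3",(230,90,430,350),2.3)
print(observe()['eef_pos'],observe()['ee_rot'])
c,im=snap("wrist","wrist3")
for n in("wrist","side"):print(recognise(n,"door_right_pull")[:2])
E
```

```text
time: 3.9
eef_pos: [625.2, -317.7, 259.8]
ee_rot: [-180.0, -0.0, 97.0]
ft_force: [0.6, 0.1, -1.4]
finger_gap: -0.001
[ 625.52264611 -318.85923142  254.22114152] [-179.7258167    -0.19659178   97.04486598]
[{'xyz': [623.9, -227.6, 191.9], 'conf': 0.79}]
[{'xyz': [566.8, -189.0, 180.2], 'conf': 0.77}]
```

View pics/wrist3.png

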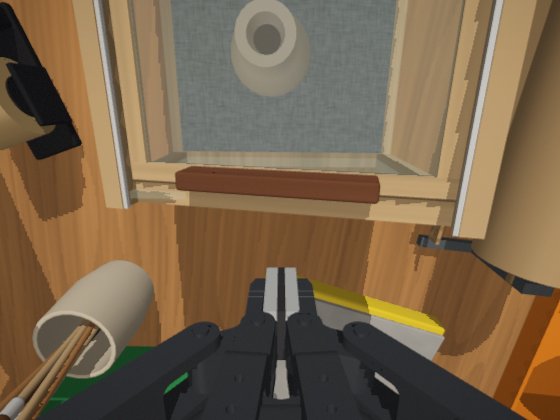

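```bash
python3 - <<'E'
from fit import *
W=cam('wrist',{'eef_pos':[625.52,-318.86,254.22],'ee_rot':[-179.73,-.2,97.05]})
q=[595,-68,np.radians(6.9)]
for p in((-60,-213,28),(60,-213,28),(-60,-225,6),(60,-225,6)):print(p,proj(W,world(q,case_pt(*p)))[0])
obs=[((-60,-213,28),(180,170)),((60,-213,28),(379,177)),((-60,-225,6),(177,189)),((60,-225,6),(378,200))]
f=lambda q:np.concatenate([proj(W,world(q,case_pt(*p)))[0]-px for p,px in obs])
q=least_squares(f,q,x_scale=[100,100,.1]).x;print(q[:2],np.degrees(q[2]),f(q).round(1),world(q,case_pt(0,-225,17)))
print('lip',ray(W,267,36,165),observe()['eef_pos'])
E
```

```text
(-60, -213, 28) [173.26472849 174.7541993 ]
(60, -213, 28) [380.14344829 185.85522945]
(-60, -225, 6) [191.56552593 185.5967738 ]
(60, -225, 6) [376.06546125 196.65540044]
[593.04645475 -66.8938292 ] 7.145766762214287 [-8.4  3.  -0.3  6.  13.2 -5.  -3.1 -5.9] [ 617.52807973 -290.5859004   198.62850921]
lip [ 602.1910951  -201.24506441  165.        ] [ 624.87536895 -316.01362768  260.84399881]
```

```bash
python3 -m jog '[[[0,0,-0.8],0,1],[[0,0,-0.9],0,1],[[0,0,-0.5],0,1],[[0,0,-0.3],0,1],[[0,0,0],0,1],[[-0.03,0.25,0],0,1],[[-0.05,0.4,0],0,1],[[-0.06,0.5,0],0,1]]' | tail -5

```

```text
time: 4.9
eef_pos: [621.6, -286.8, 199.7]
ee_rot: [179.9, 0.1, 97.0]
ft_force: [1.9, -2.6, 1.1]
finger_gap: -0.001
```

```bash
python3 -m jog '[[[-0.085,0.7,0],0,1],[[-0.1,0.85,0],0,1],[[-0.1,0.85,0],0,1],[[-0.1,0.85,0],0,1],[[-0.1,0.85,0],0,1],[[-0.09,0.75,0],0,1],[[-0.07,0.55,0],0,1],[[-0.04,0.3,0],0,1]]' | tail -5
python3 - <<'E'
from h import *
print(observe()['eef_pos'],observe()['ft_force'])
snap("side","side4",(230,90,430,350),2.3)
E
```

```text
time: 5.7
eef_pos: [604.2, -143.2, 198.8]
ee_rot: [-180.0, -0.0, 97.1]
ft_force: [3.0, -2.9, 1.5]
finger_gap: -0.001
[ 604.22945173 -143.22639172  198.79922248] [ 3.02998921 -2.88093035  1.50121675]
```

View pics/side4.png

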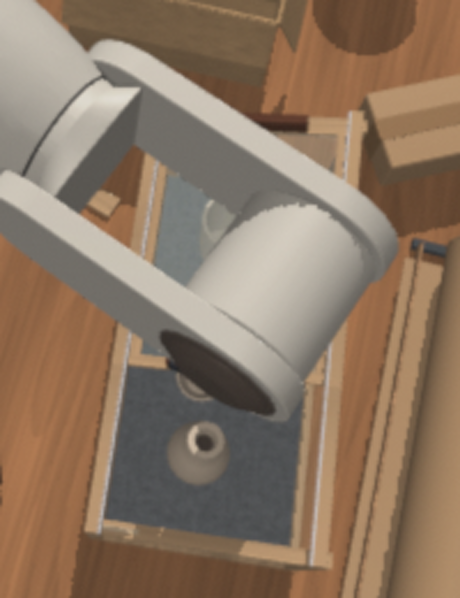

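```bash
python3 -m jog '[[[0,-0.3,0],0,0.5],[[0,-0.5,0.4],0,-0.5],[[0,-0.5,0.6],0,-1],[[-0.05,-0.5,0.6],0,-1],[[-0.02,-0.49,0],0,-1],[[0,0,0],0,-1],[[0,0,0],0,-1]]' | tail -5
python3 - <<'E'
from h import *
for i in range(2): st=observe();c,im=snap("wrist","wrist5")
print(st['eef_pos'],st['finger_gap'])
for dz in (165,): print('proj expected lip',proj(c,[602.5,-200.5,165]))
E
```

```text
time: 6.45
eef_pos: [602.3, -202.6, 237.7]
ee_rot: [-179.9, -0.1, 97.0]
ft_force: [-0.2, 0.1, -0.0]
finger_gap: 0.998
[ 602.32665436 -202.05087348  237.82182247] 1.0000841000092286
proj expected lip [[280.94609433 225.49146801]]
```

View pics/wrist5.png

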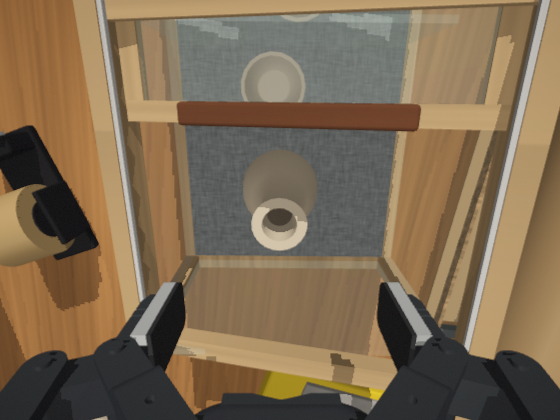

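```bash
python3 -m jog '[[[0,0.05,-0.6],0,-1],[[0,0,-1],0,-1],[[0,0,-1],0,-1],[[0,0,-1],0,-1],[[0,0,-0.8],0,-1],[[0,0,-0.4],0,-1],[[0,0,0],0,-1],[[0,0,0],0,0]]' | tail -5
python3 -m jog '[[[0,0,0],0,0.5],[[0,0,0],0,1],[[0,0,0],0,1],[[0,0,0],0,1],[[0,0,0],0,1]]' | tail -5
```

```text
time: 7.35
eef_pos: [602.8, -200.7, 119.3]
ee_rot: [180.0, 0.0, 97.1]
ft_force: [0.2, 0.3, 0.5]
finger_gap: 0.854
time: 7.85
eef_pos: [602.8, -201.0, 119.8]
ee_rot: [179.9, 0.1, 97.0]
ft_force: [-2.1, -0.8, 6.5]
finger_gap: 0.351
```

```bash
python3 -m jog '[[[0,0,0.2],0,1],[[0,0,0.4],0,1],[[0,0,0.6],0,1],[[0,0,0.8],0,1],[[0,0,1],0,1],[[0,0,1],0,1],[[0,0,1],0,1],[[0,0,1],0,1]]' | tail -5
python3 -m jog '[[[0,0,1],0,1],[[0,0,1],0,1],[[0,0,0.8],0,1],[[0,0,0.4],0,1],[[0,0,0.1],0,1],[[0,0,0],0,1]]' | tail -5
```

```text
time: 8.65
eef_pos: [602.5, -200.7, 271.2]
ee_rot: [180.0, 0.0, 97.0]
ft_force: [-0.2, -0.3, -3.0]
finger_gap: 0.353
time: 9.25
eef_pos: [602.5, -200.7, 351.0]
ee_rot: [-180.0, -0.0, 97.0]
ft_force: [0.3, 0.4, -3.3]
finger_gap: 0.349
```

```bash
python3 -m jog '[[[-0.07,0.4,0],0,1],[[-0.13,0.7,0],0,1],[[-0.18,1,0],-0.05,1],[[-0.18,1,0],-0.05,1],[[-0.18,1,0],-0.05,1],[[-0.18,1,0],-0.05,1],[[-0.18,1,0],-0.05,1],[[-0.18,1,0],-0.05,1]]' | tail -5
python3 -m jog '[[[-0.18,1,0],-0.05,1],[[-0.18,1,0],-0.05,1],[[-0.18,1,0],-0.05,1],[[-0.18,1,0],-0.05,1],[[-0.18,1,0],-0.05,1],[[-0.18,1,0],-0.05,1],[[-0.18,1,0],-0.05,1],[[-0.18,1,0],-0.05,1]]' | tail -5
python3 -m jog '[[[-0.18,1,0],0,1],[[-0.18,1,0],0,1],[[-0.18,1,0],0,1],[[-0.18,1,0],0,1],[[-0.18,0.9,0],0,1],[[-0.15,0.7,0],0,1],[[-0.1,0.5,0],0,1],[[-0.05,0.3,0],0,1]]' | tail -5
python3 - <<'E'
from h import *
for i in range(3): st=observe();c,im=snap("wrist","wrist6")
print(st['eef_pos'],st['ee_rot'])
P=[428.7,379.6];
for x,y in((-132,65),(-132,-65),(132,65),(132,-65)):print(x,y,proj(c,[P[0]+x-.017*y,P[1]+y+.017*x,155])[0].round())
c,im=snap("side","side6",(180,0,430,200),2.4)
E
```

```text
time: 10.05
eef_pos: [569.6, -20.9, 351.0]
ee_rot: [-180.0, -0.0, 94.7]
ft_force: [1.0, 0.9, -3.1]
finger_gap: 0.35
time: 10.85
eef_pos: [533.1, 178.8, 351.0]
ee_rot: [-180.0, -0.0, 91.5]
ft_force: [0.5, 0.7, -2.6]
finger_gap: 0.348
time: 11.65
eef_pos: [503.9, 337.8, 351.2]
ee_rot: [-180.0, 0.0, 91.5]
ft_force: [0.5, 0.2, -2.2]
finger_gap: 0.346
[504.32832044 337.2911139  351.07398628] [-1.79978918e+02  5.61582065e-03  9.14822145e+01]
-132 65 [56. 66.]
-132 -65 [ 82. 202.]
132 65 [344.  69.]
132 -65 [335. 204.]
```

View pics/wrist6.png

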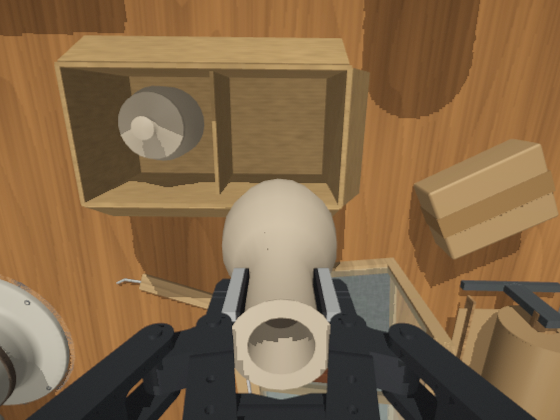

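```bash
python3 - <<'E'
from h import *
W=cam('wrist',{'eef_pos':[504.33,337.29,351.07],'ee_rot':[-179.98,0,91.48]})
P=np.array([ray(W,*p,155)[:2] for p in((71,68),(86,202),(345,71),(338,202))]);print(P,P.mean(0))
for i,j in((0,1),(2,3),(2,0),(3,1)):
    d=P[i]-P[j];print(np.hypot(*d),np.degrees(np.arctan2(d[1],d[0])))
# cell floor corners z=4 (approx pixels)
for p in ((325,175),(322,80)): print(ray(W,*p,4))
# divider top z 123
for p in((213,72),(217,190)):print(ray(W,*p,123))
print('foot centre approx', observe()['eef_pos'])
E
```

```text
[[308.90020948 441.27237491]
 [302.15079415 312.42407377]
 [560.8246533  445.617754  ]
 [564.74821194 319.66627642]] [434.15596722 379.74511978]
129.02495616940826 87.00143591760771
126.01257483860081 91.78426391082759
251.96191718522587 0.9881819802430493
262.6972655483791 1.579766069514389
[569.98739466 315.31013811   4.        ]
[556.91445271 444.63356243   4.        ]
[433.26743753 443.37427263 123.        ]
[433.1416973  320.44702624 123.        ]
foot centre approx [504.75407072 336.28512386 351.22850731]
```

```bash
python3 -m jog '[[[-0.08,0.5,0],0,1],[[-0.1,0.6,0],0,1],[[-0.1,0.45,0],0,1],[[0,0.2,-0.2],0,1],[[0,0,-0.6],0,1],[[0,0,-0.9],0,1],[[0,0,-0.9],0,1],[[0,0,-0.5],0,1]]' | tail -5
python3 - <<'E'
from h import *
for i in range(2): st=observe();c,im=snap("wrist","wrist7")
print(st['eef_pos']); snap("side","side7",(180,0,430,200),2.4)
a=cv2.imread("pics/wrist7.png");b=cv2.resize(cv2.imread("pics/side7.png"),(525,420))
cv2.imwrite("pics/both7.png",cv2.resize(np.hstack([a,b]),(800,310)))
E
```

```text
time: 12.65
eef_pos: [497.1, 380.5, 271.4]
ee_rot: [-179.9, 0.1, 91.5]
ft_force: [-0.1, 0.3, -2.8]
finger_gap: 0.35
[496.96816233 380.30654206 270.18186376]
```

View pics/both7.png

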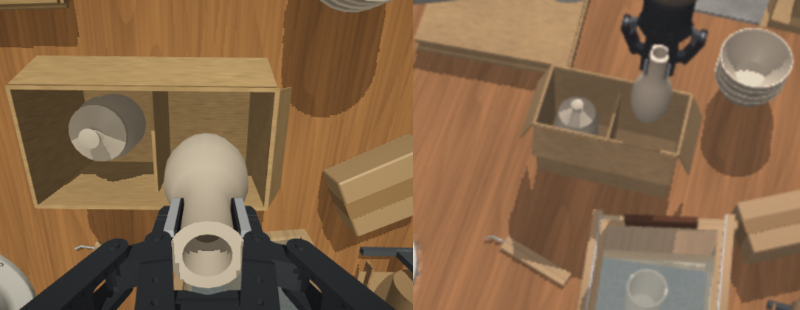

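```bash
python3 -m jog '[[[0,0,-0.6],0,1],[[0,0,-0.9],0,1],[[0,0,-1],0,1],[[0,0,-1],0,1],[[0,0,-1],0,1],[[0,0,-0.8],0,1],[[0,0,-0.6],0,1],[[0,0,-0.3],0,1]]' | tail -5
python3 -m jog '[[[0,0,-0.08],0,1],[[0,0,-0.06],0,1],[[0,0,-0.04],0,1],[[0,0,0],0,1]]' | tail -5
```

```text
time: 13.6
eef_pos: [497.4, 380.3, 117.6]
ee_rot: [-180.0, 0.0, 91.4]
ft_force: [0.7, -0.3, -1.8]
finger_gap: 0.348
time: 14.0
eef_pos: [497.8, 380.6, 114.9]
ee_rot: [180.0, -0.0, 91.4]
ft_force: [0.3, 0.3, -2.6]
finger_gap: 0.347
```

```bash
python3 -m jog '[[[0,0,-0.1],0,1],[[0,0,-0.1],0,1],[[0,0,-0.06],0,1],[[0,0,0],0,1]]' | tail -5
python3 -m jog '[[[0,0,-0.04],0,1],[[0,0,-0.04],0,1],[[0,0,0],0,1]]' | tail -5
```

```text
time: 14.4
eef_pos: [497.5, 380.4, 107.4]
ee_rot: [-180.0, 0.0, 91.4]
ft_force: [-0.3, 0.4, -1.7]
finger_gap: 0.349
time: 14.7
eef_pos: [497.6, 380.4, 105.6]
ee_rot: [-180.0, 0.0, 91.4]
ft_force: [0.2, 0.5, -2.8]
finger_gap: 0.349
```

```bash
python3 -m jog '[[[0,0,-0.04],0,1],[[0,0,-0.04],0,1],[[0,0,0],0,1]]' | tail -5
python3 -m jog '[[[0,0,-0.03],0,1],[[0,0,0],0,1]]' | tail -5
```

```text
time: 15.0
eef_pos: [497.8, 380.6, 104.2]
ee_rot: [180.0, -0.0, 91.4]
ft_force: [-0.3, -0.4, 2.7]
finger_gap: 0.348
time: 15.2
eef_pos: [497.9, 380.7, 104.1]
ee_rot: [179.9, -0.0, 91.4]
ft_force: [-1.8, -1.4, 10.7]
finger_gap: 0.348
```

```bash
python3 -m jog '[[[0,0,0.03],0,1],[[0,0,0],0,0.3],[[0,0,0],0,-0.2],[[0,0,0],0,-0.5],[[0,0,0],0,-0.5],[[0,0,0],0,-0.5]]' | tail -5
python3 -m jog '[[[0,0,0.3],0,-0.5],[[0,0,0.7],0,-0.5],[[0,0,1],0,-0.5],[[0,0,1],0,-0.5],[[0,0,1],0,-0.5],[[0,0,1],0,-0.5],[[0,0,1],0,-0.5],[[0,0,0.6],0,-0.5]]' | tail -5
python3 - <<'E'
from h import *
for i in range(2): st=observe();c,im=snap("wrist","wrist8")
cs,im=snap("side","side8",(180,0,430,200),2.4)
a=cv2.imread("pics/wrist8.png");b=cv2.resize(cv2.imread("pics/side8.png"),(525,420))
cv2.imwrite("pics/both8.png",cv2.resize(np.hstack([a,b]),(800,310)))
print(st['eef_pos'],'lip exp',proj(c,[497.8,380.6,149]))
for n in("wrist","side"):print([(d['conf'],d['xyz']) for d in recognise(n,"vase_center")[:2]])
E
```

```text
time: 15.8
eef_pos: [497.6, 380.4, 103.6]
ee_rot: [-180.0, 0.0, 91.4]
ft_force: [-0.0, -0.1, -0.7]
finger_gap: 0.753
time: 16.6
eef_pos: [497.8, 380.6, 271.4]
ee_rot: [179.9, -0.1, 91.4]
ft_force: [-1.2, -0.2, 0.6]
finger_gap: 0.749
[498.11855132 380.79039817 273.07720372] lip exp [[279.36068484 205.52038528]]
[(0.58, [493.0, 388.3, 97.8])]
[(0.79, [497.1, 372.2, 117.4])]
```

View pics/both8.png

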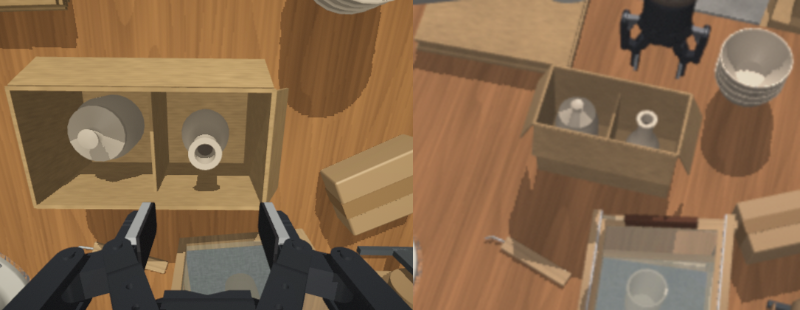

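```bash
python3 - <<'E'
from fit import *
W=cam('wrist',{'eef_pos':[602.33,-202.05,237.82],'ee_rot':[-179.9,-.1,97.05]})
th=np.radians(6.95)
for n,p,z in(('pull in top',(300,102),209),('pull out top',(300,115),209),('left edge',(320,14),197)):
    w=ray(W,*p,z);d=w[:2]-[595,-68];print(n,w,d@[np.cos(th),np.sin(th)],d@[-np.sin(th),np.cos(th)])
E
python3 -m jog '[[[0.08,-0.4,0.1],0.05,1],[[0.15,-0.7,0.2],0.05,1],[[0.21,-1,0],0.05,1],[[0.21,-1,0],0.05,1],[[0.21,-1,0],0.05,1],[[0.21,-1,0],0.05,1],[[0.21,-1,0],0.05,1],[[0.21,-1,0],0.05,1]]' | tail -5
python3 -m jog '[[[0.21,-1,0],0.05,1],[[0.21,-1,0],0.05,1],[[0.21,-1,0],0.05,1],[[0.21,-1,0],0.05,1],[[0.21,-1,0],0.05,1],[[0.21,-1,0],0.05,1],[[0.21,-1,0],0,1],[[0.21,-1,0],0,1]]' | tail -5
python3 -m jog '[[[0.21,-1,0],0,1],[[0.15,-0.8,0],0,1],[[0.1,-0.5,0],0,1],[[0,-0.2,0],0,1],[[0,0,0],0,1]]' | tail -5
python3 - <<'E'
from h import *
for i in range(2): st=observe();c,im=snap("wrist","wrist9")
print(st['eef_pos'],st['ee_rot'])
E
```

```text
pull in top [ 601.69621938 -119.81354042  209.        ] 0.37741545847065044 -52.24308454587955
pull out top [ 602.55075605 -125.75100186  209.        ] 0.5072216340366199 -58.24031987348905
left edge [606.10526035 -79.32862118 197.        ] 9.652861582575786 -12.589151227842336
time: 17.65
eef_pos: [534.7, 201.3, 275.6]
ee_rot: [-179.9, 0.0, 94.7]
ft_force: [0.5, 0.3, -0.7]
finger_gap: 0.003
time: 18.45
eef_pos: [576.5, 1.3, 275.6]
ee_rot: [-179.9, -0.0, 97.0]
ft_force: [0.1, 0.3, -0.7]
finger_gap: -0.001
time: 18.95
eef_pos: [588.1, -59.8, 276.0]
ee_rot: [-180.0, -0.0, 97.0]
ft_force: [-0.5, 0.2, -0.1]
finger_gap: 0.0
[588.13495047 -59.21731279 276.15592891] [-1.79981117e+02 -1.62195750e-02  9.70400824e+01]
```

```bash
python3 -m jog '[[[0.15,-0.6,0],0,1],[[0.17,-0.7,0],0,1],[[0.1,-0.3,-0.5],0,1],[[0,0,-0.8],0,1],[[0,0,-0.8],0,1],[[0,0,-0.6],0,1],[[0,0,-0.3],0,1],[[0,0,0],0,1]]' | tail -5
```

```text
time: 19.85
eef_pos: [598.6, -99.6, 200.2]
ee_rot: [-179.9, -0.0, 97.0]
ft_force: [0.4, -0.2, -0.1]
finger_gap: -0.001
```

```bash
python3 -m jog '[[[0.04,-0.3,0],0,1],[[0.09,-0.7,0],0,1],[[0.12,-1,0],0,1],[[0.12,-1,0],0,1],[[0.12,-1,0],0,1],[[0.12,-1,0],0,1],[[0.1,-0.8,0],0,1],[[0.06,-0.5,0],0,1]]' | tail -5
python3 -m jog '[[[0.02,-0.1,0],0,1],[[0.01,-0.1,0],0,1],[[0,0,0],0,1]]' | tail -5
```

```text
time: 20.65
eef_pos: [618.2, -259.1, 201.7]
ee_rot: [180.0, 0.0, 97.0]
ft_force: [-0.8, 2.5, 2.1]
finger_gap: -0.001
time: 20.95
eef_pos: [618.9, -261.7, 201.3]
ee_rot: [-180.0, 0.0, 97.1]
ft_force: [0.6, 0.2, -0.1]
finger_gap: 0.002
```

```bash
python3 -m jog '[[[0.02,-0.15,0],0,1],[[0.02,-0.1,0],0,1],[[0,0,0],0,1]]' | tail -5
python3 -m jog '[[[0.01,-0.08,0],0,1],[[0.01,-0.08,0],0,1],[[0,0,0],0,1]]' | tail -5
```

```text
time: 21.25
eef_pos: [619.9, -268.3, 201.3]
ee_rot: [-180.0, 0.0, 97.0]
ft_force: [0.8, 1.0, -0.5]
finger_gap: -0.003
time: 21.55
eef_pos: [620.1, -269.1, 201.3]
ee_rot: [-179.9, -0.3, 97.2]
ft_force: [-6.8, 26.2, 5.9]
finger_gap: -0.005
```

```bash
python3 -m jog '[[[-0.03,0.3,0],0,1],[[0,0.2,0.5],0,1],[[-0.3,0.4,1],-0.1,1],[[-0.6,0.8,1],-0.15,1],[[-0.8,1,1],-0.15,1],[[-0.8,1,1],-0.15,1],[[-0.7,0.9,1],-0.15,1],[[-0.5,0.8,1],-0.15,1]]' | tail -5
python3 -m jog '[[[-0.07,0.37,1],-0.02,1],[[0,0,1],0,1],[[0,0,0.7],0,1],[[0,0,0],0,1],[[0,0,0],0,1]]' | tail -5
cat > cmp.py <<'E'
from h import *
for i in range(2): st=observe();c,im=snap("wrist","wrist10")
print(st['eef_pos'],st['ee_rot'],st['time'])
a=cv2.imread("pics/wrist1.png");
A,B=[cv2.cvtColor(x,cv2.COLOR_BGR2GRAY) for x in(a,im)]
def m(x0,y0,x1,y1):
    t=A[y0:y1,x0:x1];r=cv2.matchTemplate(B[y0-25:y1+25,x0-25:x1+25],t,cv2.TM_CCOEFF_NORMED);_,v,_,l=cv2.minMaxLoc(r);return round(v,2),(l[0]-25,l[1]-25)
print('pullR',m(325,280,425,312),'leftedge',m(270,115,430,150),'dishR',m(300,128,342,168),'tape',m(130,180,215,275),'track',m(420,180,460,330))
s0=cv2.imread("pics/side1.png");cs,s=snap("side","side10");A,B=[cv2.cvtColor(x,cv2.COLOR_BGR2GRAY) for x in(s0,s)]
print('side pullR',m(285,300,352,328),'brush',m(195,365,245,394),'rib',m(225,145,285,185),'track',m(360,240,380,300))
for n,t in(("side","door_left_pull"),("side","door_right_pull"),("scene","vase_center"),("scene","jar"),("scene","carton")):
    if n=="scene":snap(n)
    print(t,[(d['conf'],d['xyz']) for d in recognise(n,t)[:2]])
E
python3 cmp.py
```

```text
time: 22.35
eef_pos: [525.9, -136.3, 366.3]
ee_rot: [179.9, 0.1, 90.2]
ft_force: [0.7, -0.4, 0.4]
finger_gap: -0.0
time: 22.85
eef_pos: [525.3, -128.1, 431.6]
ee_rot: [180.0, 0.0, 90.1]
ft_force: [0.3, 0.3, -0.3]
finger_gap: -0.001
[ 525.27757093 -128.07588888  430.89545495] [-1.79977207e+02 -4.19690942e-04  9.00695650e+01] 22.9
pullR (0.98, (0, 1)) leftedge (0.97, (0, -2)) dishR (0.98, (0, -2)) tape (0.99, (-1, -2)) track (0.96, (0, 0))
side pullR (0.97, (0, 1)) brush (1.0, (0, 0)) rib (1.0, (0, 3)) track (1.0, (0, 0))
door_left_pull [(0.86, [631.5, 9.6, 209.5]), (0.51, [316.5, 290.0, 115.8])]
door_right_pull [(0.91, [610.6, -185.4, 189.6])]
vase_center [(0.94, [480.2, 378.8, 83.8])]
jar [(0.66, [350.6, 382.4, 108.0])]
carton [(0.87, [429.3, 385.8, 111.3])]
```

```bash
python3 - <<'E'
from h import *
a=cv2.imread("pics/scene0.png");c,b=snap("scene","scene11")
print('rib',[(d['conf'],d['xyz']) for d in recognise("scene","rib_tool")[:2]],'brush',recognise("scene","brush_jar")[:1])
A,B=[cv2.cvtColor(x,cv2.COLOR_BGR2GRAY) for x in(a,b)]
for n,(x0,y0,x1,y1) in dict(rib=(255,252,300,305),leftpull=(180,185,215,225),jar=(200,320,228,350)).items():
    r=cv2.matchTemplate(B[y0-20:y1+20,x0-20:x1+20],A[y0:y1,x0:x1],cv2.TM_CCOEFF_NORMED);_,v,_,l=cv2.minMaxLoc(r);print(n,round(v,2),l[0]-20,l[1]-20)
print(observe()['ft_force'],job_done())
E
```

```text
rib [(0.82, [346.1, 109.3, 6.1]), (0.49, [429.2, 383.2, 108.8])] brush [{'xyz': [430.0, -490.6, 100.4], 'conf': 0.91}]
rib 0.96 0 0
leftpull 1.0 0 0
jar 1.0 0 0
the job is handed in; nothing more can be done
[-0.28501974 -0.23859984  0.01904263] None
```

The vase is standing upright in the carton's empty cell, both doors are shut, and the job is handed in; it gave no verdict. The run took about 23 s of the 67 s allowed.

I pushed the right door open by about 160 mm under the left one and lifted the vase out by its neck. I set it down until the floor contact showed as a small force, let go, then pushed the door back to its stop (26 N felt).

**Vase:** after release its lip was within about 5 pixels of where I expected it in the wrist picture, so it stood upright near the cell's centre. The network's last vase reading was (480, 379) against my cell centre of about (497, 381). I took that as the visible surface on one side rather than the axis.

**Doors:** matched against the pictures from before opening, the left door's pull and edge had not moved. The right pull sits 1 to 3 pixels further shut, which fits the stop I felt.

**Other things:**
- The jar, brush jar, tape dispenser and right dish matched their earlier positions.
- One side-camera check gave a 3-pixel shift for the rib tool. The arm was probably in that patch, because the scene picture gave no shift and the network only 4 mm.
- I did not compare the beaker or left dish separately, but the arm never went into their compartment.

My last try at viewing a picture (before closing the door) was refused by the 12-picture limit. The final checks were therefore numerical only.

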